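Lay the spatula and the brush in the sloped lab tray

TASK

Put the spatula and then the brush away in the sloped tray: each goes flat in the recess cut to its own outline, blade or bristles in the wide end of the recess. Lower each one flat, in line with the slope, until it lies on the recess floor, and only then open the fingers; do not drop it in. Leave the weight, the small pot, the amber jar and the beaker where they stand.

Things in the scene. Friction and masses are not known exactly. Their poses are not given: they have to be found in the camera images.
- spatula: Flat spatula on the blue mat, 170 mm long, 70 g: wooden handle 16 wide x 18 high (x = -85 to +35 mm), thin steel blade 32 wide x 3 thick (x = +25 to +85), flush with the handle's underside. Origin: middle of its length, on the underside; x runs lengthwise towards the blade, z up out of its top. It balances close to its origin; grip it there.
- spatula_tip (a point): Blade end of the spatula, on the underside, 85 mm from its origin along its x.
- brush: Flat brush on the blue mat, 124 mm long, 50 g: wooden handle 16 wide x 18 high (bare for x = -62 to +14 mm), then steel ferrule 46 wide x 18 high and dark stiff bristles 44 wide x 16 high (x = +14 to +62). Origin: middle of its length, on the underside; x runs lengthwise towards the bristles, z up out of its top. Grip the handle near x = -14.
- brush_tip (a point): Bristle end of the brush, on the underside, 62 mm from its origin along its x.
- tray: The fixed tray stand of plain white plastic on the bench; origin under its middle at bench level, x points the way the face rises. Its face slopes 27 degrees, low edge (about 26 mm up) towards the robot side, high edge about 98 mm up.
- tray_face: The sloping face of the tray, 160 up the slope x 220 across; white recess floors, with a grey rim and walls standing 6 mm above them. Origin: centre of the face at floor level, 62 mm above the bench. x runs up the slope, y across it (to the left as seen from the robot), z square out of the face.
- long_bay (a point): Middle of the spatula's recess (upper, longer), on its floor; axes as tray_face. The spatula's origin belongs here (sliding 6 mm downhill is fine), its x along +y, its z along z. Length y = -92 to +92: blade part 44 wide for y above 17, handle channel 28 wide below, widened to 60 for y = -30 to +17 as room for the fingers.
- short_bay (a point): Middle of the brush's recess (lower, shorter), on its floor, 76 mm downhill of long_bay; axes as tray_face. The brush's origin belongs here (sliding 6 mm downhill is fine), its x along -y, its z along z. Length y = -69 to +69: bristle part 58 wide for y below -7, handle channel 28 wide above, widened to 60 for y = -7 to +39 as room for the fingers.
- mat: Fixed blue bench mat, 240 x 260, 4 thick, on which the spatula and the brush lie. Origin: centre of its underside. Mat and tray may change sides.
- weight: Small steel balance weight, 22 across, 28 high, standing on the mat; origin under its middle. Leave it.
- pot: Small pale pot with a white cap, 30 across, 36 high, standing on the mat; origin under its middle. Leave it.
- beaker: Small glass beaker, 46 across, 55 high, between tray and mat; origin under its middle. Leave it.
- vial: Small amber jar, 28 across, 50 high, between tray and mat; origin under its middle. Leave it.
Not all that is in view belongs to the job. Leave any turquoise look-alike of the brush alone.

How it is judged:
By the outcome, as a careful person would: the job done as asked, in the order asked, and still so for the second after the job is handed in, with the robot touching nothing.
It also fails if it takes over 56 s, if anything falls off the work surface, if the arm or the gripper's body presses on something with over 40 N, if the wrist force passes 120 N, or if a joint passes its speed limit or range.

ROBOT

A 7-joint arm with a two-finger parallel gripper is mounted at the origin on the work surface. World frame = base frame: x ahead of the robot, y to its left, z up, the work surface at z = 0. Lengths are in m, angles in rad, forces in N, time in s.
With the tool pointing down it reaches from about 0.425 to 0.875 m from the base axis. Payload 4.7 kg.
Tool frame: the origin (TCP) lies between the finger pads; the fingertips stand 25 mm ahead of it and the grasp point (between the pads) lies 6 mm ahead of it; z points along the fingers, y is the line along which they close (so a half turn about z gives the same grasp; the last joint's range is limited). The gripper opens to 85 mm and grips with 20 to 120 N. Pads are 22 mm wide; open, the fingers measure 114 mm over their backs; the gripper's body (76 mm by 85 mm) begins 54 mm behind the grasp point. The pads swing forward as they close: fully open they stand 13 mm farther back than shut.
Start: joints at [0.014, 0.321, -0.07, 1.45, 0.023, 1.371, -0.057], TCP at [0.65, -0, 0.256] pointing down, gripper open.
Joint ranges: [-2.86, 2.86], [-0.3, 2.09], [-1.38, 1.24], [0.06, 2.45], [-1.56, 4.7], [0.09, 2.05], [-2.69, 2.69]. Speed limits (rad/s): [2.57, 2.57, 3.14, 3.14, 3.14, 3.14, 3.14].

INTERFACE

Orientations are given as a unit quaternion [w, x, y, z].
In Python, from plant import observe, eyes, robot gives the robot as it stands. The module is installed in compiled form; this text tells all that it offers.
- The arm moves only by the tool servo_tool, never from a script. Its argument "series" is a list of rows, each a list of 3 entries, a list of its own where there are three numbers: the turn, a rotation vector about the world's x, y, z scaled (see below), then the shift along the world's x, y, z scaled (see below), then the opening, from 0 (shut) to 1 (fully open). In form: [[[ax, ay, az], [dx, dy, dz], claw], ...]. A call has 1 to 12 rows; each row shifts and turns the commanded pose from where the row before left it; what a row does not reach is not made up. The controller multiplies each number of a shift by 150 mm and each number of a turn by 5 degrees. A row lasts 1/12 s, in which the tool goes at most 41.7 mm and 7.16 degrees, less where a joint would pass 70% of its speed; a pose out of reach is approached as far as the arm can. A call with a number of a shift or a turn outside -1 to 1 is refused whole. A call with a gripper value outside its range is refused whole. The fingers move at their own pace and stop on an object; "squeeze" is the grip in N (left out, the last holds). Time passes only in rows, so rows that do not move let the fingers close. It gives the time, the measured TCP pose, the force, the opening and the grip force at its end, in the units of the state.
- observe(): the state, without advancing time (a new reading comes with each control period).
- eyes.read_camera(name): name is "scene" or "side" or "wrist"; returns a dict with "frame" (420x560x3 uint8, red, green, blue), "mtx" (3x3 intrinsics, pixels), "rvec" (rotation vector, rad) and "tvec" (3), from world to camera coordinates, as OpenCV has them. Camera axes: x right, y down, z forward; pixel columns grow to the right and rows downward; lengths in m; the calibration is good to about 2 mm. A picture is of the moment at which its call begins. There is no depth.
- robot.hand_in(): hands the job in; it is judged then, once.
The state is a dict: "time": time; "joint_positions": joint angles; "qvel": joint speeds; "tau": joint torques, N m; "tool_pos": TCP position; "ee_rot": TCP orientation; "contact_force": force on the tool from outside, world axes, zero at the start; "wrist_torque": the same for the moment, N m; "gripper_width": finger opening in m; "grasp_force": force on a finger pad.
Only numpy, scipy, OpenCV 4.12 (cv2) and the standard library are available. Lean on these libraries where they do the work, as an engineer would, in place of code of your own. Each camera call takes 0.05 s, during which the arm holds its last target. There are 200 camera calls.

## Working session

There is one attempt and no reset: what is moved stays moved. The work goes in short steps, Python scripts to look and compute and a tool call to move; the robot and the scene stay as the last step left them, time stands still between calls to the robot, and variables do not carry over. Pictures are saved under pics/ and viewed, at most 10 in all, crops included, and the job is handed in when it is done.

Besides the shell and the picture viewer there is one more tool, called after "Emit:" as name(argument=value, ...), one argument or row to a line, values as JSON. servo_tool: Moves the arm, as the interface text tells. Shifts and turns lie within -1 to 1; 1 stands for 150 mm of shift or 5 degrees of turn. Its arguments: {"type":"object","properties":{"series":{"type":"array"},"squeeze":{"type":"number"}},"required":["series"]}

```bash
mkdir -p pics; cat > h.py <<'E'
import numpy as np, cv2, pickle
from scipy.spatial.transform import Rotation as R
def grab(n,tag):
    from plant import eyes
    c=eyes.read_camera(n); pickle.dump(c,open(f'pics/{tag}.pkl','wb'))
    cv2.imwrite(f'pics/{tag}.png',cv2.cvtColor(c['frame'],cv2.COLOR_RGB2BGR)); return c
def load(tag): return pickle.load(open(f'pics/{tag}.pkl','rb'))
def ray(c,uv):
    M=cv2.Rodrigues(np.array(c['rvec'],float))[0]; t=np.array(c['tvec'],float).ravel()
    uv=np.atleast_2d(uv).astype(float)
    d=np.c_[uv,np.ones(len(uv))]@np.linalg.inv(c['mtx']).T@M
    return -M.T@t,d
def onz(c,uv,z):
    o,d=ray(c,uv); return o+d*((z-o[2])/d[:,2])[:,None]
def proj(c,P):
    return cv2.projectPoints(np.atleast_2d(P).astype(float),np.array(c['rvec'],float),np.array(c['tvec'],float),np.array(c['mtx'],float),None)[0].reshape(-1,2)
def tri(c1,a,c2,b):
    o1,d1=ray(c1,a);o2,d2=ray(c2,b);out=[]
    for x,y in zip(d1,d2):
        s=np.linalg.lstsq(np.c_[x,-y],o2-o1,rcond=None)[0]
        p,q=o1+x*s[0],o2+y*s[1]; out.append(np.r_[(p+q)/2,np.linalg.norm(p-q)])
    return np.array(out)
E
python3 - <<'E'
from h import *
cs=[grab(n,n+'0') for n in('scene','side','wrist')]
cv2.imwrite('pics/all0.png',cv2.resize(np.vstack([np.hstack([cv2.imread(f'pics/{n}0.png') for n in('scene','side')])]),(800,300)))
for c in cs: print(ray(c,[280,210]))
from plant import observe; print(observe())
E
```

```text
(array([1.24536969, 0.43562388, 0.9797463 ]), array([[-0.55467984, -0.35946377, -0.75053634]]))
(array([ 0.44537632, -0.55042354,  0.72908702]), array([[ 0.12051275,  0.66972449, -0.73307682]]))
(array([0.64957224, 0.06453838, 0.37301969]), array([[-0.00508379, -0.25542697, -0.96682847]]))
{'time': 0.15, 'joint_positions': array([ 0.01403426,  0.32164497, -0.07009859,  1.45140494,  0.02257577,
        1.37082608, -0.05686844]), 'qvel': array([-0.00034246, -0.00169493,  0.00066376, -0.00509276, -0.00072961,
       -0.00102459, -0.00057883]), 'tau': array([ 4.86840745e-04, -4.94090402e+01, -3.82246608e-01, -3.14684451e+01,
        1.31496685e-02,  8.20941757e-03, -6.77807677e-07]), 'tool_pos': array([6.49616474e-01, 1.49947526e-05, 2.55474768e-01]), 'ee_rot': array([-5.07342376e-04,  7.07060549e-01,  7.07152614e-01, -5.50129626e-04]), 'contact_force': array([ 0.29753798, -0.11862033, -0.01767573]), 'wrist_torque': array([-0.00234879,  0.00621016,  0.02373691]), 'grasp_force': 0.0, 'gripper_width': 0.08511797826125833}
```

View pics/scene0.png

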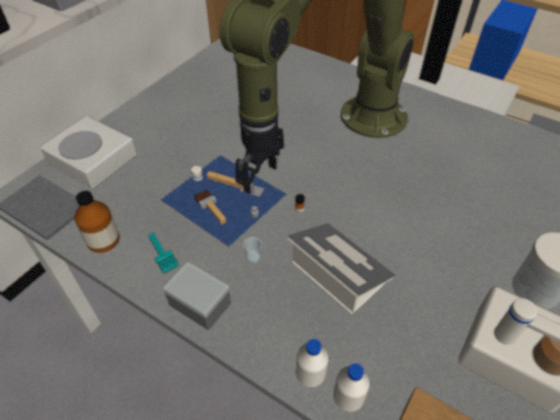

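View pics/side0.png

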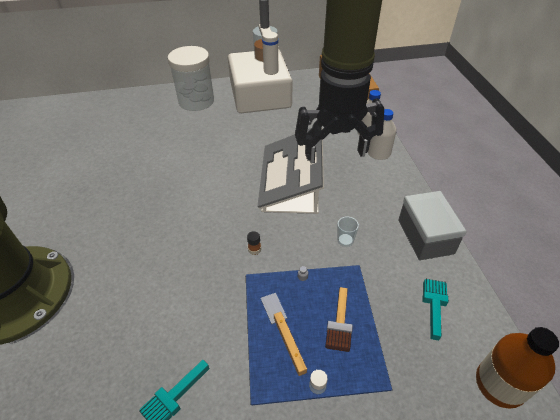

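The scene picture shows the mat at about (225,198) and the tray at (340,262). The side picture shows the spatula from (272,308) for the blade to (300,370) for the handle end, and the brush from (343,290) to (339,345). The pot is at (318,380), the weight at (303,273), the jar at (254,242), the beaker at (347,231), and the tray face spans (265,150)–(322,205).

```bash
python3 - <<'E'
from h import *
for n in('side0','scene0'):
    c=load(n); hsv=cv2.cvtColor(c['frame'],cv2.COLOR_RGB2HSV)
    mat=cv2.inRange(hsv,(105,110,30),(125,255,200))
    ct=max(cv2.findContours(mat,0,2)[0],key=cv2.contourArea)
    print(n,'mat',onz(c,cv2.boxPoints(cv2.minAreaRect(ct)),.004)[:,:2].round(4).tolist())
    hull=cv2.convexHull(ct); reg=cv2.fillConvexPoly(np.zeros_like(mat),hull,255)
    w=cv2.inRange(hsv,(8,110,110),(24,255,255))&reg
    for q in cv2.findContours(w,0,1)[0]:
        if cv2.contourArea(q)<40: continue
        P=onz(c,q[:,0],.022)[:,:2].astype(np.float32)*1000
        m=cv2.moments(q);r=cv2.minAreaRect(P); print('wood',m['m10']/m['m00'],m['m01']/m['m00'],np.round(r[0],1),np.round(r[1],1),round(r[2],1),np.round(cv2.boxPoints(r),1).tolist())
    for nm,uvs,z in(('weight',{'side0':(303,278),'scene0':(255,214)},.004),('pot',{'side0':(318,388),'scene0':(197,178)},.004),('vial',{'side0':(254,251),'scene0':(299,209)},0),('beaker',{'side0':(346,242),'scene0':(252,258)},0)):
        print(nm,onz(c,uvs[n],z).round(3))
s=cv2.imread('pics/side0.png')
a=cv2.resize(s[120:225,240:350],(550,525),interpolation=2)
b=cv2.resize(cv2.imread('pics/scene0.png')[215:315,280:400],(600,500),interpolation=2)
cv2.imwrite('pics/trayA.png',a);cv2.imwrite('pics/trayB.png',b)
cv2.imwrite('pics/matS.png',cv2.resize(s[255:410,230:400],(680,600),interpolation=2))
E
```

```text
side0 mat [[0.4441, -0.0506], [0.74, -0.0738], [0.6699, -0.3333], [0.4345, -0.3086]]
wood 290.3422957600827 343.2206135815236 [ 517.6 -221.5] [ 15.1 122.9] 10.6 [[498.8999938964844, -162.39999389648438], [521.4000244140625, -283.29998779296875], [536.2999877929688, -280.5], [513.7000122070312, -159.6999969482422]]
wood 341.31406138472516 305.15774446823696 [ 629.4 -168.8] [75.3 14.7] 68.8 [[608.9000244140625, -201.1999969482422], [622.7000122070312, -206.5], [649.9000244140625, -136.3000030517578], [636.2000122070312, -131.0]]
weight [[ 0.575 -0.084  0.004]]
pot [[ 0.549 -0.305  0.004]]
vial [[0.487 0.008 0.   ]]
beaker [[ 0.69  -0.009  0.   ]]
scene0 mat [[0.6717, -0.3266], [0.4044, -0.395], [0.4665, -0.0561], [0.7024, -0.0301]]
wood 216.10309278350516 211.9725085910653 [ 635.7 -164.4] [80.4 15.2] 67.5 [[613.2999877929688, -198.60000610351562], [627.4000244140625, -204.39999389648438], [658.0999755859375, -130.10000610351562], [644.0999755859375, -124.30000305175781]]
wood 222.4136690647482 178.6714628297362 [ 526.  -218.6] [ 22.7 108.6] 10.3 [[505.20001220703125, -167.1999969482422], [524.5, -274.1000061035156], [546.9000244140625, -270.0], [527.5999755859375, -163.1999969482422]]
weight [[ 0.574 -0.081  0.004]]
pot [[ 0.552 -0.302  0.004]]
vial [[0.49  0.008 0.   ]]
beaker [[ 0.695 -0.005  0.   ]]
```

View pics/trayA.png

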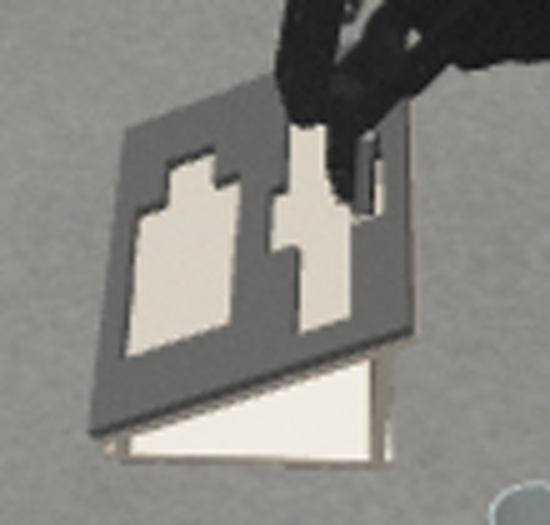

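View pics/trayB.png

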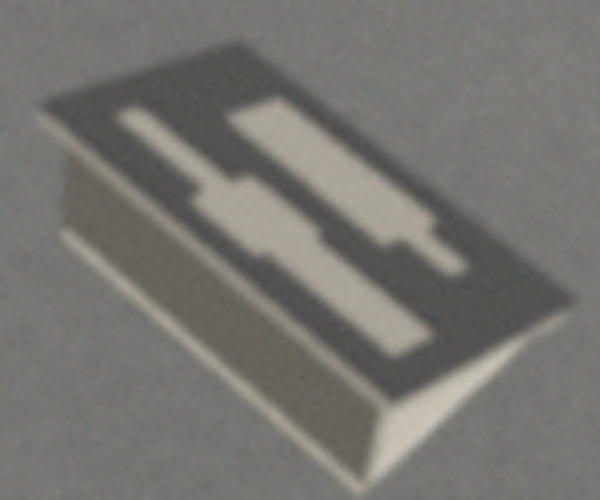

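View pics/matS.png

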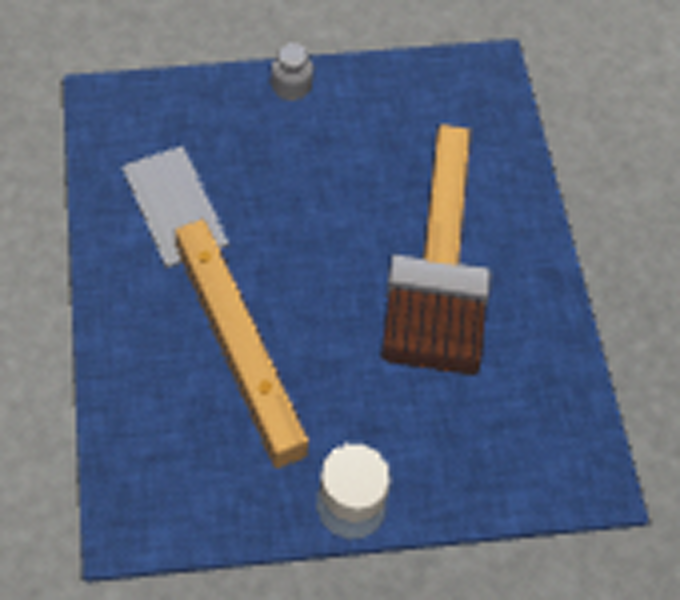

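trayA shows the face corners at low/mat side (92,433), high/mat side (413,330) and low/far (127,130). trayB shows all four corners: (40,107) high −y, (387,405) high +y, (575,300) low +y and (238,42) low −y. matS shows the handle, blade, ferrule and handle-end corners clearly.

```bash
python3 - <<'E'
from h import *
A=load('side0');B=load('scene0')
fa=lambda p:np.array(p)/[5,5]+[240,120]-.4
fb=lambda p:np.array(p)/[5,5]+[280,215]-.4
fm=lambda p:np.array(p)/[4,600/155]+[230,255]-.4
lo,hi=.0310,.1037
cor={}
for nm,p,z in(('A lo-',fa((92,430)),lo),('A hi-',fa((413,328)),hi),('A lo+',fa((127,130)),lo)): cor[nm]=onz(A,p,z)[0]
for nm,p,z in(('B hi-',fb((40,105)),hi),('B hi+',fb((387,402)),hi),('B lo+',fb((575,298)),lo),('B lo-',fb((238,42)),lo)): cor[nm]=onz(B,p,z)[0]
c,s=np.cos(np.radians(27)),np.sin(np.radians(27))
for sel in 'AB','A','B':
    L,W=[],[]
    for k,v in cor.items():
        if k[0] in sel:
            L.append([(80 if k[2:4]=='hi' else -80)*c/1e3-.006*s,.11 if k[4]=='+' else -.11]);W.append(v[:2])
    L,W=np.array(L),np.array(W);l0,w0=L.mean(0),W.mean(0)
    z=np.sum(((W-w0)@[1,1j])*np.conj((L-l0)@[1,1j]));a=np.angle(z)
    Rm=np.array([[np.cos(a),-np.sin(a)],[np.sin(a),np.cos(a)]]);t=w0-Rm@l0
    print(sel,'tray',t.round(4),np.degrees(a).round(2),'res mm',((L@Rm.T+t-W)*1e3).round(1).tolist(), 'scale',(abs(z)/np.sum((L-l0)**2)).round(3))
m=lambda p,z:onz(A,fm(p),z)[:,:2]*1e3
print('spat handle fwd',m([(177,233),(205,219)],.022).round(1),'rear',m([(273,450),(305,433)],.022).round(1))
print('blade tip',m([(122,167),(183,147)],.007).round(1),'blade rear',m([(168,266),(228,244)],.007).round(1))
print('brush end',m([(440,126),(469,128)],.022).round(1),'ferr',m([(393,256),(490,268)],.022).round(1),'handle front',m([(427,259),(461,263)],.022).round(1))
E
```

```text
AB tray [0.6129 0.1975] -14.16 res mm [[0.8, -2.0], [1.5, -0.0], [2.6, -0.9], [-2.9, -0.7], [-3.9, 2.7], [2.5, 0.7], [-0.5, 0.1]] scale 1.002
A tray [0.6112 0.1985] -14.08 res mm [[-0.8, -1.1], [0.0, 1.1], [0.7, 0.1]] scale 0.999
B tray [0.6141 0.1968] -14.02 res mm [[-1.4, -1.3], [-2.9, 2.2], [3.4, -0.1], [0.9, -0.8]] scale 1.002
spat handle fwd [[ 499.6 -164.3]
 [ 513.8 -159.5]] rear [[ 520.5 -276.4]
 [ 535.5 -271.8]]
blade tip [[ 481.  -114. ]
 [ 512.5 -108.5]] blade rear [[ 493.4 -172.7]
 [ 523.4 -166.9]]
brush end [[ 637.  -131.1]
 [ 650.6 -135.1]] ferr [[ 595.2 -196.4]
 [ 637.2 -211.5]] handle front [[ 610.1 -201.1]
 [ 624.9 -206.3]]
```

Emit:
servo_tool(
  series=[
    [[0,0,0.2],[-0.05,-0.07,-0.05],0.4],
    [[0,0,0.24],[-0.1,-0.14,-0.1],0.4],
    [[0,0,0.2],[-0.1,-0.14,-0.1],0.4],
    [[0,0,0.2],[-0.1,-0.14,-0.1],0.4],
    [[0,0,0.2],[-0.1,-0.14,-0.1],0.4],
    [[0,0,0.2],[-0.1,-0.14,-0.1],0.4],
    [[0,0,0.2],[-0.1,-0.14,-0.1],0.4],
    [[0,0,0.2],[-0.1,-0.14,-0.1],0.4],
    [[0,0,0.3],[-0.1,-0.14,-0.1],0.4],
    [[0,0,0.2],[-0.113,-0.18,-0.1],0.4],
    [[0,0,0],[-0.05,-0.07,-0.05],0.4],
    [[0,0,0],[0,0,0],0.4],
  ],
  squeeze=40,
)

```text
time: 1.15
tool_pos: [0.4942, -0.2193, 0.1041]
ee_rot: [-0.002, 0.641, 0.768, -0.002]
contact_force: [-1.1, 0.1, -0.1]
gripper_width: 0.0342
grasp_force: 0.0
```

```bash
python3 - <<'E'
from h import *
from plant import observe
c=grab('wrist','w1');grab('scene','sc1');grab('side','sd1')
s=observe();print(s['time'],s['tool_pos'],s['ee_rot'],s['gripper_width'],s['contact_force'])
hsv=cv2.cvtColor(c['frame'],cv2.COLOR_RGB2HSV)
w=cv2.inRange(hsv,(8,110,110),(24,255,255))
for q in cv2.findContours(w,0,1)[0]:
    if cv2.contourArea(q)<100: continue
    P=onz(c,q[:,0],.022)[:,:2].astype(np.float32)*1000
    r=cv2.minAreaRect(P);print('wood',np.round(r[0],1),np.round(r[1],1),round(r[2],1),np.round(cv2.boxPoints(r),1).tolist())
E
```

```text
1.3 [ 0.4992469  -0.21488023  0.10687276] [3.73886318e-04 6.37748021e-01 7.70244677e-01 6.77039644e-04] 0.033910410335200675 [1.03732595 0.50554536 0.16150232]
wood [ 518.2 -194.3] [ 6.5 66.4] 10.7 [[508.79998779296875, -162.1999969482422], [521.2000122070312, -227.5], [527.5, -226.3000030517578], [515.2000122070312, -161.0]]
wood [ 516.7 -219.5] [ 11.6 118.1] 10.5 [[500.20001220703125, -162.5], [521.7999877929688, -278.6000061035156], [533.2000122070312, -276.5], [511.6000061035156, -160.39999389648438]]
wood [ 630.1 -170.7] [78.  15.2] 68.7 [[608.7999877929688, -204.3000030517578], [623.0, -209.8000030517578], [651.2999877929688, -137.10000610351562], [637.0999755859375, -131.60000610351562]]
```

View pics/w1.png

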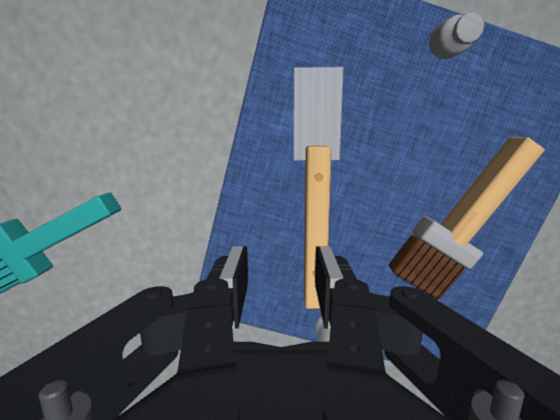

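The wrist view confirms the spatula: handle (305–330, 147–308), blade up to (318,68), yaw matching the gripper. The fingers sit too far back and to the left, because I overshot by about 14 mm in x and 19 mm in y. I'll shift, then lower.

Emit:
servo_tool(
  series=[
    [[0,0,0],[0.05,0.065,0],0.4],
    [[0,0,0],[0.047,0.065,0],0.4],
    [[0,0,0],[0,0,-0.1],0.4],
    [[0,0,0],[0,0,-0.12],0.4],
    [[0,0,0],[0,0,-0.1],0.4],
    [[0,0,0],[0,0,0],0.4],
    [[0,0,0],[0,0,0],0.4],
    [[0,0,0],[0,0,0],0.4],
  ],
)

```text
time: 1.97
tool_pos: [0.5141, -0.1954, 0.0594]
ee_rot: [0.001, 0.637, 0.771, 0.001]
contact_force: [-0.1, -1.4, 0.3]
gripper_width: 0.0342
grasp_force: 0.0
```

Emit:
servo_tool(
  series=[
    [[0,0,0],[0,0,-0.08],0.4],
    [[0,0,0],[0,0,-0.07],0.4],
    [[0,0,0],[0,0,-0.033],0.4],
    [[0,0,0],[0,0,0],0.4],
    [[0,0,0],[0,0,0],0.3],
    [[0,0,0],[0,0,0],0.1],
    [[0,0,0],[0,0,0],0.1],
    [[0,0,0],[0,0,0],0.1],
    [[0,0,0],[0,0,0],0.1],
    [[0,0,0],[0,0,0],0.1],
  ],
  squeeze=40,
)

```text
time: 2.8
tool_pos: [0.5127, -0.1966, 0.0311]
ee_rot: [0.0, 0.638, 0.77, 0.0]
contact_force: [0.2, 0.2, 0.1]
gripper_width: 0.0151
grasp_force: 41.2
```

Emit:
servo_tool(
  series=[
    [[0,0,0],[0,0,0.08],0.1],
    [[0,0,0],[0,0,0.16],0.1],
    [[0,0,0],[0,0,0.2],0.1],
    [[0,0,0],[0,0,0.2],0.1],
    [[0,0,0],[0,0,0.16],0.1],
    [[0,0,-0.4],[0.05,0.1,0.04],0.1],
    [[0,0,-0.76],[0.05,0.19,0.04],0.1],
    [[0,0,-0.76],[0.05,0.19,0.04],0.1],
    [[0,0,-0.76],[0.05,0.19,0.04],0.1],
    [[0,0,-0.76],[0.05,0.19,0.04],0.1],
    [[0,0,-0.76],[0.05,0.19,0.04],0.1],
    [[0,0,-0.76],[0.05,0.19,0.04],0.1],
  ],
)

```text
time: 3.8
tool_pos: [0.5652, -0.0092, 0.1943]
ee_rot: [0.0, 0.79, 0.614, 0.0]
contact_force: [0.6, -0.3, -1.0]
gripper_width: 0.0148
grasp_force: 41.0
```

Emit:
servo_tool(
  series=[
    [[-0.16,-0.64,0],[0.05,0.19,0],0.1],
    [[-0.16,-0.64,0],[0.05,0.19,0],0.1],
    [[-0.16,-0.64,0],[0.05,0.19,0],0.1],
    [[-0.16,-0.64,0],[0.05,0.19,0],0.1],
    [[-0.16,-0.64,0],[0.05,0.19,0],0.1],
    [[-0.16,-0.64,0],[0.05,0.19,0],0.1],
    [[-0.16,-0.64,0],[0.01,0.15,0],0.1],
    [[-0.16,-0.64,0],[0,0.1,0],0.1],
    [[-0.04,-0.12,0],[0,0,0],0.1],
    [[0,0,0],[0,0,0],0.1],
    [[0,0,0],[0,0,0],0.1],
    [[0,0,0],[0,0,0],0.1],
  ],
)

```text
time: 4.8
tool_pos: [0.6124, 0.1959, 0.1936]
ee_rot: [0.185, 0.768, 0.597, 0.143]
contact_force: [-0.5, 0.1, -0.3]
gripper_width: 0.0151
grasp_force: 41.1
```

```bash
python3 - <<'E'
from h import *
from plant import observe
c=grab('wrist','w2');grab('scene','sc2');grab('side','sd2')
s=observe();print(s['time'],s['tool_pos'],s['ee_rot'],s['gripper_width'],s['grasp_force'],s['contact_force'])
q=s['ee_rot'];print(R.from_quat([q[1],q[2],q[3],q[0]]).as_matrix().round(3))
im=[cv2.resize(cv2.imread(f'pics/{n}.png'),(400,300)) for n in('sd2','sc2')]
a=cv2.imread('pics/sd2.png')[90:300,200:380];b=cv2.imread('pics/sc2.png')[150:340,230:430]
w=cv2.imread('pics/w2.png')
cv2.imwrite('pics/m2.png',np.hstack([cv2.resize(w,(400,300),interpolation=3),cv2.resize(b,(400,300))]))
E
```

```text
4.95 [0.61235891 0.19630749 0.19329559] [0.184584   0.7675043  0.59691773 0.14337057] 0.01478910059573601 41.058422327041626 [-0.1995332   0.5488927  -0.35673932]
[[ 0.246  0.863  0.44 ]
 [ 0.969 -0.219 -0.112]
 [-0.     0.454 -0.891]]
```

View pics/w2.png

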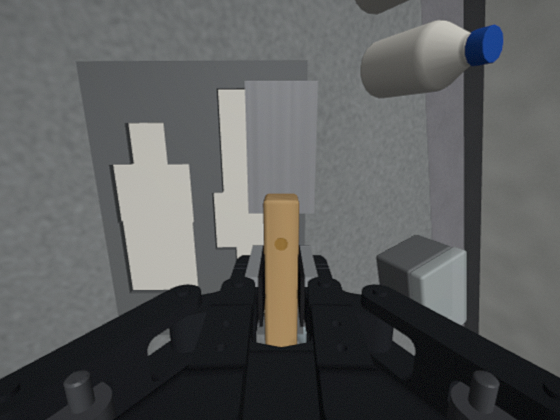

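The wrist view shows the far face corners at (78,62) and (308,60). The short-bay channel end is at (128–165,123) with shoulders at (112,165) and (190,165), and the long bay's blade part starts at (218,89). The blade tip runs (245,81)–(318,81). The blade hides the bay's uphill side, but the spatula is held straight.

```bash
cat >> h.py <<'E'
def face(yaw=-14.1,o=(.613,.198,.062)):
    return R.from_euler('z',yaw,degrees=True).as_matrix()@R.from_euler('y',-27,degrees=True).as_matrix(),np.array(o)
def onface(c,uv,z,F=None):
    M,o=F or face(); p,d=ray(c,uv); p=(p-o)@M; d=d@M
    return (p+d*((z-p[2])/d[:,2])[:,None])*1e3
E
python3 - <<'E'
from h import *
c=load('w2')
f=lambda p,z:onface(c,p,z)[:,:2].round(1).tolist()
g=cv2.cvtColor(c['frame'],cv2.COLOR_RGB2GRAY)
print('top corners rim (exp -80,110)(80,110)',f([(78,62),(308,60)],.006))
print('left edge low (exp -80)',f([(117,300)],.006))
print('short end rim(-52,69)(-24,69)',f([(128,123),(165,123)],.006),'shoulder(-68,39)(-8,39)',f([(112,165),(190,165)],.006))
print(' same floor',f([(128,123),(165,123)],0),f([(112,165),(190,165)],0))
print('short widened/bristle end -7', f([(122,222),(197,290)],0))
print('long (16,92) rim/floor',f([(218,89)],.006),f([(218,89)],0),'shoulder (8,17)',f([(215,193),(217,247)],.006),f([(215,193),(217,247)],0))
# blade in tool-plane: height above floor of blade top
from plant import observe
s=observe();M,o=face();t=(s['tool_pos']-o)@M*1e3;print('tcp face',t.round(1))
h=t[2]-27.1
print('blade tip corners',f([(245,81),(318,81)],(h+3)/1e3),'handle fwd',f([(264,195),(299,195)],(h+18)/1e3), 'blade rear',f([(247,212),(315,212)],(h+3)/1e3))
for r in(100,130,180,270): print(r,[int(i) for i in np.where(abs(np.diff(g[r].astype(int)))>25)[0]])
E
```

```text
top corners rim (exp -80,110)(80,110) [[-80.6, 108.1], [78.8, 109.0]]
left edge low (exp -80) [[-80.4, -77.5]]
short end rim(-52,69)(-24,69) [[-51.4, 67.5], [-24.5, 67.4]] shoulder(-68,39)(-8,39) [[-67.6, 37.1], [-8.8, 36.9]]
 same floor [[-54.4, 67.6], [-26.7, 67.5]] [[-70.9, 36.4], [-10.6, 36.3]]
short widened/bristle end -7 [[-69.7, -9.8], [-13.2, -71.6]]
long (16,92) rim/floor [[15.4, 90.4]] [[14.2, 91.2]] shoulder (8,17) [[8.8, 15.4], [7.8, -29.3]] [[7.5, 14.1], [6.4, -31.7]]
tcp face [ 59.4  -1.8 117.1]
blade tip corners [[44.2, 83.1], [76.1, 83.0]] handle fwd [[52.5, 35.5], [67.6, 35.4]] blade rear [[43.2, 23.8], [76.4, 23.7]]
100 [217, 218, 219, 244, 463, 482]
130 [128, 129, 163, 164, 219, 220, 245, 463, 481, 482]
180 [114, 115, 189, 190, 222, 223, 246, 247, 463, 481]
270 [129, 130, 195, 196, 232, 245, 258, 264, 265, 296, 297, 302, 303, 315, 316, 328, 329, 377, 465, 466, 479]
```

Emit:
servo_tool(
  series=[
    [[0,0,0],[-0.065,0.015,-0.034],0.1],
    [[0,0,0],[-0.065,0.015,-0.034],0.1],
    [[0,0,0],[0.046,-0.0115,-0.093],0.1],
    [[0,0,0],[0.046,-0.0115,-0.093],0.1],
    [[0,0,0],[0.046,-0.0115,-0.093],0.1],
    [[0,0,0],[0.046,-0.0115,-0.093],0.1],
    [[0,0,0],[0.046,-0.0115,-0.093],0.1],
    [[0,0,0],[0,0,0],0.1],
    [[0,0,0],[0,0,0],0.1],
    [[0,0,0],[0,0,0],0.1],
  ],
)

```text
time: 5.78
tool_pos: [0.6261, 0.1945, 0.1133]
ee_rot: [0.184, 0.766, 0.598, 0.144]
contact_force: [0.5, 0.3, -1.2]
gripper_width: 0.015
grasp_force: 41.0
```

```bash
python3 - <<'E'
from h import *
from plant import observe
c=grab('wrist','w3')
s=observe();M,o=face();t=(s['tool_pos']-o)@M*1e3;print('tcp face',t.round(1), s['contact_force'])
q=s['ee_rot'];print((M.T@R.from_quat([q[1],q[2],q[3],q[0]]).as_matrix()).round(4))
E
```

```text
tcp face [35.8  0.  40. ] [ 0.51503965  1.2871173  -1.80136059]
[[-6.0e-04  1.0e+00  1.2e-03]
 [ 1.0e+00  6.0e-04  9.0e-04]
 [ 9.0e-04  1.2e-03 -1.0e+00]]
```

View pics/w3.png

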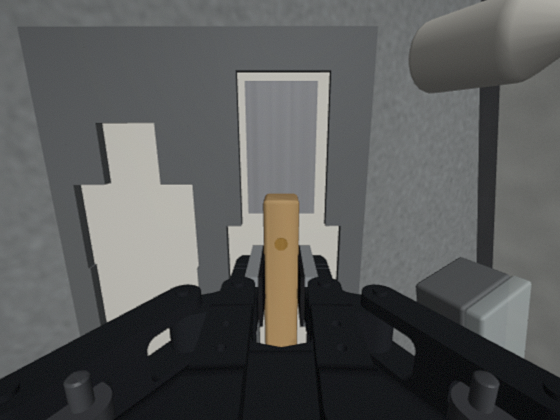

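The view shows the blade (245–318, 81) centred in the bay (237–330, 71), with even gaps and no rotation. I'll lower it.

Emit:
servo_tool(
  series=[
    [[0,0,0],[0.01,-0.007,-0.02],0.1],
    [[0,0,0],[0.009,-0.006,-0.02],0.1],
    [[0,0,0],[0.008,-0.004,-0.02],0.1],
    [[0,0,0],[0,0,0],0.1],
    [[0,0,0],[0,0,0],0.1],
    [[0,0,0],[0.003,-0.001,-0.006],0.1],
    [[0,0,0],[0,0,0],0.1],
    [[0,0,0],[0,0,0],0.1],
  ],
)

```text
time: 6.5
tool_pos: [0.6313, 0.1913, 0.1032]
ee_rot: [0.184, 0.767, 0.598, 0.144]
contact_force: [0.2, 1.0, 0.4]
gripper_width: 0.0146
grasp_force: 41.1
```

```bash
cat > st.py <<'E'
from h import *
from plant import observe
s=observe();M,o=face();t=(s['tool_pos']-o)@M*1e3;print(s['time'],s['tool_pos'],'tcp face',t.round(1), 'F face',(np.array(s['contact_force'])@M).round(1),s['gripper_width'])
E
python3 st.py
```

```text
6.5 [0.63125227 0.19128948 0.10323181] tcp face [35.9 -2.1 28. ] F face [0.1 1.  0.4] 0.014618595370891631
```

Next, 0.5 mm steps until contact.

Emit:
servo_tool(
  series=[
    [[0,0,0],[0.0015,-0.0004,-0.003],0.1],
    [[0,0,0],[0,0,0],0.1],
    [[0,0,0],[0.0015,-0.0004,-0.003],0.1],
    [[0,0,0],[0,0,0],0.1],
    [[0,0,0],[0,0,0],0.1],
  ],
)

```text
time: 6.92
tool_pos: [0.6313, 0.1913, 0.1031]
ee_rot: [0.185, 0.767, 0.598, 0.144]
contact_force: [-6.7, -0.3, 8.2]
gripper_width: 0.0148
grasp_force: 42.5
```

Emit:
servo_tool(
  series=[
    [[0,0,0],[0.0015,-0.0004,-0.003],0.1],
    [[0,0,0],[0,0,0],0.1],
    [[0,0,0],[0,0,0],0.1],
  ],
)

```text
time: 7.17
tool_pos: [0.6313, 0.1913, 0.1031]
ee_rot: [0.185, 0.767, 0.598, 0.143]
contact_force: [-11.0, -1.4, 12.3]
gripper_width: 0.0149
grasp_force: 43.1
```

```bash
python3 st.py
```

```text
7.1667 [0.63132333 0.1913257  0.10309934] tcp face [35.9 -2.  27.8] F face [-3.6 -4.1 15.6] 0.014920936565021975
```

Emit:
servo_tool(
  series=[
    [[0,0,0],[-0.003,0.0008,0.006],0.1],
    [[0,0,0],[0,0,0],0.15],
    [[0,0,0],[0,0,0],0.2],
    [[0,0,0],[0,0,0],0.23],
    [[0,0,0],[0,0,0],0.26],
    [[0,0,0],[0,0,0],0.26],
    [[0,0,0],[0,0,0],0.26],
    [[0,0,0],[0,0,0],0.26],
  ],
)

```text
time: 7.83
tool_pos: [0.6313, 0.191, 0.1024]
ee_rot: [0.184, 0.767, 0.598, 0.143]
contact_force: [-0.5, 0.7, 0.9]
gripper_width: 0.0221
grasp_force: 0.0
```

```bash
python3 st.py; python3 -c "
from h import *
grab('wrist','w4')"
```

```text
7.8333 [0.63133791 0.19101566 0.10239659] tcp face [35.7 -2.3 27.1] F face [-0.2  0.6  1.1] 0.02211700096340165
```

View pics/w4.png

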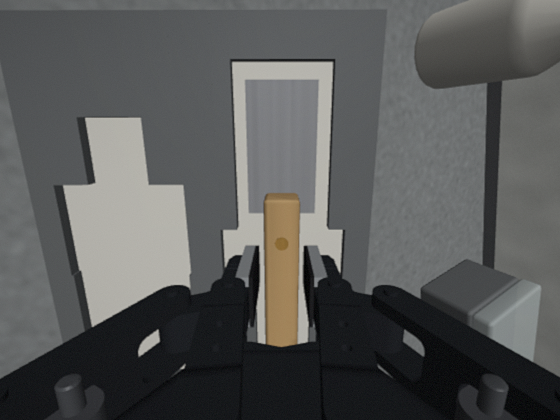

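The wrist view shows the blade centred and flat in its bay, with the pads clear of the handle on both sides. I'll retreat along the normal and go to the brush.

Emit:
servo_tool(
  series=[
    [[0,0,0],[-0.029,0.0074,0.0594],0.26],
    [[0,0,0],[-0.029,0.0074,0.0594],0.26],
    [[0,0,0],[-0.059,0.015,0.119],0.26],
    [[0,0,0],[-0.059,0.015,0.119],0.26],
    [[0,0,0],[-0.059,0.015,0.119],0.4],
    [[0.16,0.64,0],[0.02,-0.15,0],0.4],
    [[0.16,0.64,0],[0.02,-0.15,0],0.4],
    [[0.16,0.64,0],[0.02,-0.15,0],0.4],
    [[0.16,0.64,0],[0.02,-0.15,0],0.4],
    [[0.16,0.64,0],[0.02,-0.15,0],0.4],
    [[0.16,0.64,0],[0.02,-0.15,0],0.4],
    [[0.16,0.64,0],[0.02,-0.15,0],0.4],
  ],
)

```text
time: 8.88
tool_pos: [0.6172, 0.0421, 0.1759]
ee_rot: [0.026, 0.788, 0.615, 0.021]
contact_force: [0.4, -0.6, -0.1]
gripper_width: 0.0342
grasp_force: 0.0
```

Emit:
servo_tool(
  series=[
    [[0.1,0.38,0],[0.02,-0.19,0],0.4],
    [[0.1,0.38,0],[0.02,-0.19,0],0.4],
    [[0,0,-0.36],[0.02,-0.19,0],0.4],
    [[0,0,-0.36],[0,-0.19,0],0.4],
    [[0,0,-0.36],[0,-0.19,-0.08],0.4],
    [[0,0,-0.34],[0,-0.19,-0.1],0.4],
    [[0,0,0],[0,-0.19,-0.1],0.4],
    [[0,0,0],[0,-0.145,-0.1],0.4],
    [[0,0,0],[0,0,-0.1],0.4],
    [[0,0,0],[0,0,-0.1],0.4],
    [[0,0,0],[0,0,0],0.4],
    [[0,0,0],[0,0,0],0.4],
  ],
)

```text
time: 9.88
tool_pos: [0.6258, -0.1779, 0.0872]
ee_rot: [-0.001, 0.825, 0.566, 0.0]
contact_force: [-0.1, 0.5, 0.3]
gripper_width: 0.0341
grasp_force: 0.0
```

```bash
python3 - <<'E'
from h import *
from plant import observe
c=grab('wrist','w5');c2=grab('scene','sc5');grab('side','sd5')
s=observe();print(s['time'],s['tool_pos'],s['gripper_width'],s['contact_force'])
q=s['ee_rot'];print(R.from_quat([q[1],q[2],q[3],q[0]]).as_matrix().round(3))
hsv=cv2.cvtColor(c['frame'],cv2.COLOR_RGB2HSV)
w=cv2.inRange(hsv,(8,110,110),(24,255,255))
for q in cv2.findContours(w,0,1)[0]:
    if cv2.contourArea(q)<100: continue
    P=onz(c,q[:,0],.022)[:,:2].astype(np.float32)*1000
    r=cv2.minAreaRect(P);print('wood',np.round(r[0],1),np.round(r[1],1),round(r[2],1),np.round(cv2.boxPoints(r),1).tolist(), cv2.boundingRect(q))
E
```

```text
10.0333 [ 0.62725055 -0.17823938  0.08891307] 0.033806278533894514 [-0.94318709  0.3580101  -0.12290933]
[[ 0.36   0.933  0.003]
 [ 0.933 -0.36  -0.   ]
 [ 0.001  0.003 -1.   ]]
wood [ 632.2 -169.3] [77.7 14.3] 68.5 [[611.2999877929688, -202.8000030517578], [624.5999755859375, -208.0], [653.0999755859375, -135.8000030517578], [639.7000122070312, -130.5]] (274, 157, 24, 119)
```

Emit:
servo_tool(
  series=[
    [[0,0,0],[0.007,-0.003,-0.08],0.4],
    [[0,0,0],[0,0,-0.12],0.4],
    [[0,0,0],[0,0,-0.1],0.4],
    [[0,0,0],[0,0,-0.06],0.4],
    [[0,0,0],[0,0,-0.025],0.4],
    [[0,0,0],[0,0,0],0.4],
    [[0,0,0],[0,0,0],0.25],
    [[0,0,0],[0,0,0],0.1],
    [[0,0,0],[0,0,0],0.1],
    [[0,0,0],[0,0,0],0.1],
    [[0,0,0],[0,0,0],0.1],
    [[0,0,0],[0,0,0],0.1],
  ],
  squeeze=40,
)

```text
time: 11.03
tool_pos: [0.6277, -0.1793, 0.0298]
ee_rot: [0.001, 0.825, 0.565, 0.001]
contact_force: [1.1, 0.6, 2.2]
gripper_width: 0.0149
grasp_force: 40.6
```

```bash
python3 st.py
```

```text
11.0333 [ 0.62774564 -0.17925763  0.02980369] tcp face [  80.  -362.3  -76.9] F face [1.8 0.8 1.6] 0.014947389801107122
```

Emit:
servo_tool(
  series=[
    [[0,0,0],[0,0,0.1],0.1],
    [[0,0,0],[0,0,0.2],0.1],
    [[0,0,0],[0,0,0.2],0.1],
    [[0,0,0],[0,0,0.2],0.1],
    [[0,0,0],[0,0,0.17],0.1],
    [[0,0,0.35],[-0.04,0.1,0],0.1],
    [[0,0,0.35],[-0.04,0.19,0],0.1],
    [[0,0,0.35],[-0.04,0.19,0],0.1],
    [[0,0,0.35],[-0.04,0.19,0],0.1],
    [[-0.16,-0.64,0],[-0.04,0.19,0],0.1],
    [[-0.16,-0.64,0],[-0.04,0.19,0],0.1],
    [[-0.16,-0.64,0],[-0.04,0.19,0],0.1],
  ],
)

```text
time: 12.03
tool_pos: [0.5844, 0.0081, 0.1593]
ee_rot: [0.069, 0.786, 0.612, 0.054]
contact_force: [-1.4, -0.1, -0.3]
gripper_width: 0.0149
grasp_force: 40.3
```

Emit:
servo_tool(
  series=[
    [[-0.16,-0.64,0],[-0.04,0.19,0],0.1],
    [[-0.16,-0.64,0],[-0.04,0.19,0],0.1],
    [[-0.16,-0.64,0],[-0.04,0.19,0],0.1],
    [[-0.16,-0.64,0],[-0.04,0.19,0],0.1],
    [[-0.16,-0.64,0],[-0.04,0.19,0],0.1],
    [[-0.04,-0.12,0],[-0.04,0.19,0],0.1],
    [[0,0,0],[-0.04,0.19,0],0.1],
    [[0,0,0],[-0.033,0.155,0],0.1],
    [[0,0,0],[0,0,0],0.1],
    [[0,0,0],[0,0,0],0.1],
    [[0,0,0],[0,0,0],0.1],
  ],
)

```text
time: 12.95
tool_pos: [0.538, 0.2286, 0.1591]
ee_rot: [0.184, 0.767, 0.597, 0.143]
contact_force: [-0.1, 0.5, -1.3]
gripper_width: 0.0148
grasp_force: 40.3
```

```bash
python3 st.py; python3 - <<'E'
from h import *
from plant import observe
c=grab('wrist','w6');grab('side','sd6');grab('scene','sc6')
s=observe();M,o=face();t=(s['tool_pos']-o)@M*1e3;h=t[2]-25.8
q=s['ee_rot'];print((M.T@R.from_quat([q[1],q[2],q[3],q[0]]).as_matrix()).round(4))
hsv=cv2.cvtColor(c['frame'],cv2.COLOR_RGB2HSV);w=cv2.inRange(hsv,(8,110,110),(24,255,255))
for q in cv2.findContours(w,0,1)[0]:
    if cv2.contourArea(q)<100: continue
    P=onface(c,q[:,0],(h+18)/1e3)[:,:2].astype(np.float32);r=cv2.minAreaRect(P)
    print('wood',np.round(r[0],1),np.round(r[1],1),round(r[2],1),np.round(cv2.boxPoints(r),1).tolist(),cv2.boundingRect(q))
# white floors
wh=cv2.inRange(hsv,(0,0,170),(179,50,255))
for q in cv2.findContours(wh,0,2)[0]:
    if cv2.contourArea(q)<600: continue
    a=cv2.approxPolyDP(q,3,True)[:,0]; print(a.tolist(), onface(c,a,0)[:,:2].round(0).tolist())
E
```

```text
12.95 [0.53796412 0.22860707 0.15914499] tcp face [-27.4  11.4 123. ] F face [-0.7  0.4 -1. ] 0.014815674846361343
[[ 3.1e-03  1.0e+00  1.0e-04]
 [ 1.0e+00 -3.1e-03 -2.1e-03]
 [-2.1e-03  1.0e-04 -1.0e+00]]
wood [ 8.2 27.8] [ 9.1 51.1] 1.3 [[3.0999999046325684, 53.20000076293945], [4.199999809265137, 2.200000047683716], [13.300000190734863, 2.4000000953674316], [12.199999809265137, 53.400001525878906]] (349, 186, 26, 109)
wood [-27.2  22.3] [15.  78.8] 0.2 [[-34.79999923706055, 61.599998474121094], [-34.5, -17.200000762939453], [-19.600000381469727, -17.100000381469727], [-19.799999237060547, 61.70000076293945]] (264, 166, 35, 165)
[[282, 142], [248, 142], [249, 179], [229, 182], [234, 261], [241, 254], [249, 254], [252, 244], [262, 244], [261, 172], [267, 164], [282, 164]] [[-26.0, 67.0], [-53.0, 67.0], [-53.0, 38.0], [-69.0, 36.0], [-68.0, -33.0], [-62.0, -27.0], [-55.0, -27.0], [-52.0, -18.0], [-44.0, -18.0], [-43.0, 44.0], [-38.0, 50.0], [-26.0, 50.0]]
[[393, 110], [338, 110], [334, 207], [324, 208], [322, 254], [340, 259], [343, 289], [348, 198], [338, 196], [342, 120], [387, 120], [368, 284], [371, 259], [390, 256], [394, 208], [385, 206]] [[58.0, 90.0], [16.0, 90.0], [16.0, 15.0], [8.0, 14.0], [8.0, -27.0], [24.0, -32.0], [28.0, -61.0], [27.0, 22.0], [19.0, 24.0], [19.0, 83.0], [54.0, 83.0], [50.0, -56.0], [50.0, -32.0], [66.0, -29.0], [66.0, 14.0], [58.0, 15.0]]
[[514, 46], [516, 58], [548, 62], [559, 52], [531, 39], [520, 39]] [[140.0, 134.0], [143.0, 126.0], [167.0, 124.0], [174.0, 130.0], [152.0, 139.0], [144.0, 139.0]]
```

Measured: the brush lies straight in the fingers (origin about 13 mm behind the TCP along −y) and the spatula is seated at the centre of its bay. Now 11 mm downhill, then down along the normal.

Emit:
servo_tool(
  series=[
    [[0,0,0],[-0.063,0.016,-0.033],0.1],
    [[0,0,0],[0.051,-0.013,-0.103],0.1],
    [[0,0,0],[0.051,-0.013,-0.103],0.1],
    [[0,0,0],[0.051,-0.013,-0.103],0.1],
    [[0,0,0],[0.051,-0.013,-0.103],0.1],
    [[0,0,0],[0.051,-0.013,-0.103],0.1],
    [[0,0,0],[0,0,0],0.1],
    [[0,0,0],[0,0,0],0.1],
    [[0,0,0],[0,0,0],0.1],
  ],
)

```text
time: 13.85
tool_pos: [0.5667, 0.2226, 0.0781]
ee_rot: [0.184, 0.767, 0.598, 0.144]
contact_force: [-0.2, 0.5, 0.5]
gripper_width: 0.015
grasp_force: 40.3
```

```bash
python3 st.py; python3 - <<'E'
from h import *
from plant import observe
c=grab('wrist','w7')
s=observe();M,o=face();t=(s['tool_pos']-o)@M*1e3;h=t[2]-25.8
q=s['ee_rot'];print((M.T@R.from_quat([q[1],q[2],q[3],q[0]]).as_matrix()).round(4))
hsv=cv2.cvtColor(c['frame'],cv2.COLOR_RGB2HSV);w=cv2.inRange(hsv,(8,110,110),(24,255,255))
for q in cv2.findContours(w,0,1)[0]:
    if cv2.contourArea(q)<100: continue
    P=onface(c,q[:,0],(h+18)/1e3)[:,:2].astype(np.float32);r=cv2.minAreaRect(P)
    print('wood',np.round(cv2.boxPoints(r),1).tolist())
wh=cv2.inRange(hsv,(0,0,170),(179,50,255))
for q in cv2.findContours(wh,0,2)[0]:
    if cv2.contourArea(q)<600: continue
    a=cv2.approxPolyDP(q,3,True)[:,0]; print(onface(c,a,0)[:,:2].round(0).tolist())
E
```

```text
13.85 [0.5667047  0.22256708 0.07808689] tcp face [-38.   12.5  37.4] F face [-0.   0.4  0.5] 0.015038768433360439
[[ 0.0012  1.      0.0014]
 [ 1.     -0.0012  0.001 ]
 [ 0.001   0.0014 -1.    ]]
wood [[18.200000762939453, 40.79999923706055], [24.100000381469727, -6.699999809265137], [40.79999923706055, -4.699999809265137], [35.0, 42.79999923706055]]
wood [[-45.400001525878906, 62.79999923706055], [-45.20000076293945, -15.600000381469727], [-30.399999618530273, -15.600000381469727], [-30.700000762939453, 62.900001525878906]]
[[-54.0, 67.0], [-53.0, 37.0], [-69.0, 36.0], [-69.0, -4.0], [-61.0, 10.0], [-56.0, 11.0], [-54.0, 17.0], [-48.0, 17.0], [-48.0, 56.0], [-45.0, 60.0], [-29.0, 59.0], [-28.0, 17.0], [-23.0, 17.0], [-20.0, 11.0], [-15.0, 10.0], [-10.0, 1.0], [-10.0, 36.0], [-26.0, 37.0], [-26.0, 67.0]]
[[17.0, 91.0], [17.0, 13.0], [9.0, 13.0], [9.0, -8.0], [18.0, -7.0], [29.0, -11.0], [28.0, 22.0], [20.0, 24.0], [20.0, 83.0], [54.0, 84.0], [55.0, -26.0], [66.0, -31.0], [66.0, 13.0], [59.0, 15.0], [58.0, 20.0], [58.0, 91.0]]
```

Emit:
servo_tool(
  series=[
    [[0,0,0],[0.008,-0.005,-0.02],0.1],
    [[0,0,0],[0.008,-0.004,-0.02],0.1],
    [[0,0,0],[0.008,-0.004,-0.02],0.1],
    [[0,0,0],[0,0,0],0.1],
    [[0,0,0],[0,0,0],0.1],
    [[0,0,0],[0.0015,-0.0004,-0.003],0.1],
    [[0,0,0],[0,0,0],0.1],
    [[0,0,0],[0,0,0],0.1],
  ],
)

```text
time: 14.57
tool_pos: [0.5707, 0.2203, 0.0682]
ee_rot: [0.184, 0.767, 0.598, 0.144]
contact_force: [-1.5, -1.0, 1.2]
gripper_width: 0.0153
grasp_force: 40.6
```

```bash
python3 st.py
```

```text
14.5667 [0.57074006 0.22028785 0.06818294] tcp face [-38.6  11.3  26.6] F face [-0.5 -1.3  1.6] 0.015283771440560387
```

Emit:
servo_tool(
  series=[
    [[0,0,0],[0.0015,-0.0004,-0.003],0.1],
    [[0,0,0],[0,0,0],0.1],
    [[0,0,0],[0.0015,-0.0004,-0.003],0.1],
    [[0,0,0],[0,0,0],0.1],
    [[0,0,0],[0,0,0],0.1],
  ],
)

```text
time: 14.98
tool_pos: [0.5708, 0.2203, 0.0681]
ee_rot: [0.185, 0.767, 0.597, 0.144]
contact_force: [-9.3, -2.1, 10.6]
gripper_width: 0.0148
grasp_force: 42.1
```

```bash
python3 st.py
```

```text
14.9833 [0.57077593 0.22028095 0.0681354 ] tcp face [-38.5  11.3  26.5] F face [-2.8 -4.3 13.3] 0.014818610610778516
```

Contact came at the same 0.7 mm offset as with the spatula, so the brush is seated. Ease off, open slightly, then retreat along the normal.

Emit:
servo_tool(
  series=[
    [[0,0,0],[-0.003,0.0008,0.006],0.1],
    [[0,0,0],[0,0,0],0.15],
    [[0,0,0],[0,0,0],0.2],
    [[0,0,0],[0,0,0],0.23],
    [[0,0,0],[0,0,0],0.26],
    [[0,0,0],[0,0,0],0.26],
    [[0,0,0],[0,0,0],0.26],
    [[0,0,0],[0,0,0],0.26],
  ],
)

```text
time: 15.65
tool_pos: [0.5708, 0.2203, 0.068]
ee_rot: [0.184, 0.767, 0.598, 0.144]
contact_force: [-0.4, 0.3, 0.1]
gripper_width: 0.0221
grasp_force: 0.0
```

Emit:
servo_tool(
  series=[
    [[0,0,0],[-0.015,0.0037,0.03],0.26],
    [[0,0,0],[-0.029,0.0074,0.0594],0.26],
    [[0,0,0],[-0.059,0.015,0.119],0.26],
    [[0,0,0],[-0.059,0.015,0.119],0.26],
    [[0,0,0],[-0.059,0.015,0.119],0.26],
    [[0,0,0],[0,0,0.15],0.26],
    [[0,0,0],[0,-0.15,0.1],0.26],
    [[0,0,0],[0,-0.15,0.1],0.26],
    [[0,0,0],[0,-0.15,0],0.26],
    [[0,0,0],[0,0,0],0.26],
    [[0,0,0],[0,0,0],0.26],
  ],
)

```text
time: 16.57
tool_pos: [0.5376, 0.16, 0.1886]
ee_rot: [0.185, 0.768, 0.596, 0.144]
contact_force: [0.4, -0.6, 0.5]
gripper_width: 0.0222
grasp_force: 0.0
```

```bash
python3 st.py; python3 - <<'E'
from h import *
grab('wrist','w8');grab('side','s8');grab('scene','c8')
a=cv2.imread('pics/w8.png');b=cv2.imread('pics/s8.png')[110:410,220:420];c=cv2.imread('pics/c8.png')[150:315,150:420]
cv2.imwrite('pics/end.png',np.vstack([np.hstack([cv2.resize(a,(400,300)),cv2.resize(c,(400,300))]),np.hstack([cv2.resize(b[:150],(400,300)),cv2.resize(b[140:290],(400,300))])]))
E
```

```text
16.5667 [0.53756635 0.16003728 0.18864771] tcp face [  0.6 -55.2 141.9] F face [ 0.7 -0.4  0.2] 0.0222407830543179
```

View pics/end.png

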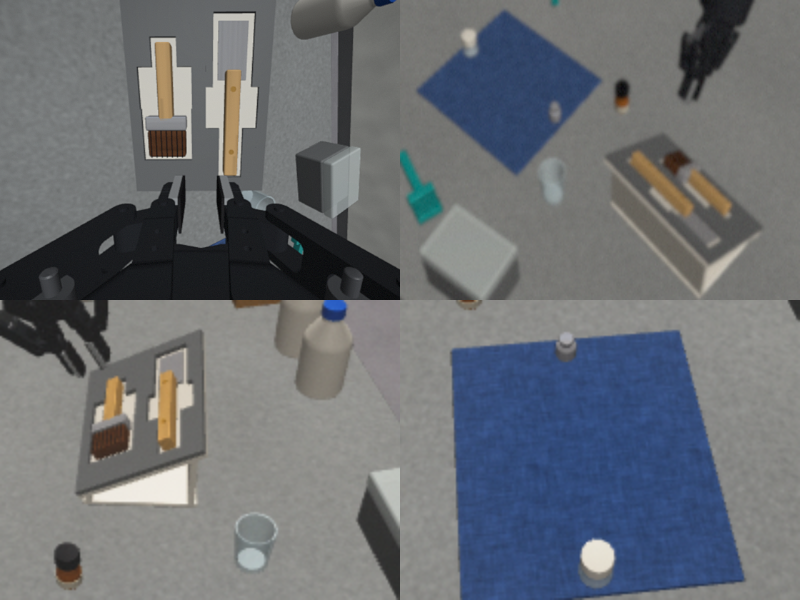

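The last picture shows both tools flat inside their own recesses: the brush at (165,100) with bristles in the wide end, and the spatula at (232,95) with its blade in the wide end. The weight, pot, jar and beaker are still standing, and the gripper is clear.

```bash
python3 -c "
from plant import robot; print(robot.hand_in())"
```

```text
the job is handed in; nothing more can be done
None
```

The spatula and then the brush were lowered flat into their own recesses and released only after floor contact; the weight, pot, jar and beaker still stand, and the job is handed in at about 17 s (no verdict was returned).

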